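Index the dispensing arm over to the green beaker

ROBOT

A 6-joint arm with a two-finger parallel gripper is mounted at the origin on the work surface. World frame = base frame: x ahead of the robot, y to its left, z up, the work surface at z = 0. Lengths are in m, angles in rad, forces in N, time in s.
With the tool pointing down it reaches from about 0.35 to 0.775 m from the base axis. Payload 5.5 kg.
Tool frame: the origin (TCP) lies on the centre line of the jaws, within the pads' length; the fingertips stand 19 mm ahead of it and the grasp point (between the pads) is the TCP; z points along the fingers, y is the line along which they close (so a half turn about z gives the same grasp; the last joint's range is limited). The gripper opens to 85 mm and grips with 20 to 120 N. Pads are 22 mm wide; open, the fingers measure 114 mm over their backs; the gripper's body (76 mm by 85 mm) begins 54 mm behind the grasp point. The pads swing forward as they close: fully open they stand 13 mm farther back than shut.
Start: joints at [0.968, 0.313, 0.046, 1.304, 0, 1.431], TCP at [0.257, 0.515, 0.25] pointing down, gripper open.
Joint ranges: [-2.76, 2.76], [-0.86, 1.69], [-1.03, 1.26], [-2.2, 2.34], [-1.47, 1.5], [-3.14, 3.14]. Speed limits (rad/s): [2.57, 2.57, 3.14, 3.14, 3.14, 3.14].

INTERFACE

Orientations are given as a 3x3 rotation matrix whose columns are the frame's x, y, z axes.
In Python, from plant import observe, read_camera, job_done gives the robot as it stands.
- The arm moves only by the tool apply_moves, never from a script. Its argument "targets" is a list of rows, each an object with "translation": the shift along the tool's x, y, z in m, a list of three; "rot": the turn, a rotation vector about the tool's x, y, z in degrees, a list of three; "jaw": the finger opening in m, from 0 to 0.0854. A call has 1 to 12 rows; each row is the pose to reach, as a shift and turn from the pose commanded when the call began, along the tool's axes at that moment; what a row does not reach only later rows make up. A row lasts 1/12 s, in which the tool goes at most 41.7 mm and 7.16 degrees, less where a joint would pass 70% of its speed; a pose out of reach is approached as far as the arm can. A call with a gripper value outside its range is refused whole. The fingers move at their own pace and stop on an object; "newtons" is the grip in N (left out, the last holds). Time passes only in rows, so rows that repeat a pose let the fingers close. It gives the time, the measured TCP pose, the force, the opening and the grip force at its end, in the units of the state.
- observe(): the state, without advancing time (a new reading comes with each control period).
- read_camera(name): name is "scene" or "top"; returns a dict with "pixels" (420x560x3 uint8, red, green, blue), "fx", "fy", "cx", "cy" (pixels), "view" (4x4, takes a point from world to camera coordinates). Camera axes: x right, y down, z forward; pixel columns grow to the right and rows downward; lengths in m; the calibration is good to about 2 mm. A picture is of the moment at which its call begins. There is no depth.
- job_done(): hands the job in; it is judged then, once.
The state is a dict: "time_s": time; "joint_positions": joint angles; "dq": joint speeds; "effort": joint torques, N m; "tcp_pos": TCP position; "tool_rot": TCP orientation; "wrist_force": force on the tool from outside, world axes, zero at the start; "wrist_torque": the same for the moment, N m; "width": finger opening in m; "gripper_force": force on a finger pad.
Only numpy, scipy, OpenCV 4.12 (cv2) and the standard library are available. Lean on these libraries where they do the work, as an engineer would, in place of code of your own. Each camera call takes 0.05 s, during which the arm holds its last target. There are 200 camera calls.

TASK

Move the dispensing arm one hole over, so that its nozzle stands above the green beaker: hook a fingertip under the red pull ring, lift the spring pin clear of its hole, swing the arm with it to the next hole, and let the pin drop fully home there. Only hook and push the ring, gently, without pinching it; do not swing past that next hole, and leave the beakers and the other bottles and vessels standing where they are.

Things in the scene. Friction and masses are not known exactly. Their poses are not given: they have to be found in the camera images.
- stand: Indexing stand bolted to the bench: white base plate 350 x 300 mm, 12 mm thick, with a steel pivot post. Origin: on the vertical pivot axis at bench height; z up. Its -x axis points from the pivot to the middle hole (roughly towards the robot), its +x axis to the middle beaker.
- swing (a joint): Angle of the blue two-ended arm, rad, counter-clockwise from above positive; about 0 at the start, next holes at +0.42 and -0.42, stops at 0.92 either way. Ring and pin are on the robot's end, the nozzle on the far end, so they move opposite ways: at positive angles the nozzle goes to the stand's +y and the ring to its -y. It turns easily (about 1 N at the ring) and stays where it is left.
- middle_hole (a point): Mouth of the middle hole, where the pin starts. Top of a grey index plate (85 mm above the bench, 54 mm wide radially, 15 mm thick) on posts, fixed to the stand. It has five 13 mm square holes, all 120 mm from the pivot, 0.42 rad (50 mm) apart along the arc; the middle one is straight to -x of the stand.
- pivot (a point): Point on the pivot axis at the level of the arm's top, 102 mm above the bench. The arm is a bar 28 mm wide; a steel pivot cap, 44 mm across, stands up to 117 mm above the bench. The pin's axis is 120 mm and the nozzle 140 mm from the pivot axis.
- pin (a joint): Lift of the spring pin, m: 0 fully home in a hole, 0.025 at its upper stop. The pin (10 mm, round end) is clear of the plate above 0.012; let go between holes it rests on the plate at 0.012 and slides along on it until it snaps into the next hole. Its spring pulls down with about 5.5 N when home and 9 N at the upper stop.
- pull_ring: Red pull ring on top of the pin: rounded loop of 7 mm bar, opening 56 wide x 51 mm high. Origin: its lower bar on the pin's axis, 132 mm above the bench when home; x points to the pivot, y along the bars, z up. It leans 0.5 rad from vertical: the top bar (183 mm up) is 28 mm nearer the pivot. Its opening faces outward and up: fingers tilted 45 degrees, pointing down and at the pivot, fit through.
- ring (a point): Centre of the opening of the red pull ring, 157 mm above the bench when the pin is home and 14 mm nearer to the pivot than the pin's axis; moves with the ring.
- nozzle (a point): Tip of the steel nozzle under the white head (40 mm across, 30 mm high) on the far end of the arm, 78 mm above the bench.
- beaker_green: Loose open green plastic beaker, 46 mm across, 60 mm high; origin at the centre of its underside. It stands on the base plate beside the middle beaker, on the stand's +y or -y side, under the nozzle's place for the next hole on that side.
- beaker_plain: The same in white: the middle beaker, under the nozzle at the start. Leave it.
- beaker_yellow: The same in yellow, on the side opposite to the green one. Leave it.
- vial: Small capped vial, 24 mm across, 42 mm high, loose on the base plate beside the pivot; origin at its underside. Leave it.
- amber_bottle: Amber bottle with a red cap, 90 mm across, 190 mm high, on the bench to the right. Leave it.
- clear_jar: Clear jar with a green cap, 68 mm across, 110 mm high, on the bench to the left. Leave it.
- mortar: White mortar with its pestle, 110 mm across, on the bench to the right. Leave it.
- measuring_cylinder: Glass measuring cylinder, foot 68 mm across, 160 mm high, on the bench to the left. Leave it.
Mind the look-alikes: they are no part of the job. Of the things shaped like the beaker_green, the green one is meant.

How it is judged:
On the way, in this order (a step that is already met when the one before it is completed fails the run):
1. the pin is lifted clear of the middle hole (value of joint pin above 0.0115 m and value of joint swing between -0.2 and 0.2 rad).
2. the pin is home in the next hole, the nozzle above the green beaker (horizontal distance between nozzle and beaker_green below 0.018 m and value of joint pin below 0.0025 m and (value of joint swing between 0.37 and 0.47 rad or value of joint swing between -0.47 and -0.37 rad)), for 0.2 s.
At the end, for the whole second after the job is handed in: The pin is fully home (within 2.5 mm) in the hole next to the middle one on the side that puts the nozzle within 18 mm of the green beaker's axis, the arm at rest, and no beaker, bottle or vessel has moved more than 15 mm (all of step 2 and velocity of joint swing between -0.02 and 0.02 rad/s and distance of each of beaker_green, beaker_plain, beaker_yellow, vial, amber_bottle, clear_jar, mortar, measuring_cylinder from where it was at the start of the episode below 0.015 m); the robot touches nothing.
It fails at once if the arm swings past the next hole (more than 0.63 rad either way) (value of joint swing above 0.63 rad or value of joint swing below -0.63 rad).
It fails at once if the ring is pinched or wrenched (more than 36 N between fingers and ring) (contact force between the fingers and pull_ring above 36 N).
It fails at once if a beaker, bottle or other vessel is displaced by more than 15 mm or lifted (distance of any of beaker_green, beaker_plain, beaker_yellow, vial, amber_bottle, clear_jar, mortar, measuring_cylinder from where it was at the start of the episode above 0.015 m).
It also fails if it takes over 54 s, if anything falls off the work surface, if the arm or the gripper's body presses on something with over 40 N, if the wrist force passes 120 N, or if a joint passes its speed limit or range.

## Working session

There is one attempt and no reset: what is moved stays moved. The work goes in short steps, Python scripts to look and compute and a tool call to move; the robot and the scene stay as the last step left them, time stands still between calls to the robot, and variables do not carry over. Pictures are saved under pics/ and viewed, at most 10 in all, crops included, and the job is handed in when it is done.

Besides the shell and the picture viewer there is one more tool, called after "Emit:" in YAML: its name, and indented under it one key for each argument. apply_moves: Moves the arm, as the interface text tells. Its arguments: {"type":"object","properties":{"targets":{"type":"array","items":{"type":"object","properties":{"translation":{"type":"array","items":{"type":"number"}},"rot":{"type":"array","items":{"type":"number"}},"jaw":{"type":"number"}}}},"newtons":{"type":"number"}},"required":["targets"]}

```bash
mkdir -p pics; ls; python3 - <<'E'
from plant import *
import cv2,numpy as np
np.set_printoptions(precision=4,suppress=True)
s=observe();print(s)
for n in("scene","top"):
    d=read_camera(n);cv2.imwrite(f"pics/{n}0.png",d["pixels"][...,::-1]);np.savez(f"pics/{n}0.npz",**d)
    print(n,d["fx"],d["fy"],d["cx"],d["cy"]);print(np.array(d["view"]))
E
```

```text
pics
{'time_s': 0.0, 'joint_positions': array([0.9684, 0.314 , 0.045 , 1.3036, 0.    , 1.4312]), 'dq': array([-0.0006, -0.0001,  0.0007,  0.0015, -0.001 ,  0.0008]), 'effort': array([  0.0001, -48.0624,  29.8533,   0.0192,  -0.0003,  -0.    ]), 'tcp_pos': array([0.2564, 0.5141, 0.2494]), 'tool_rot': array([[-0.8948,  0.4464, -0.001 ],
       [ 0.4464,  0.8948, -0.0015],
       [ 0.0003, -0.0018, -1.    ]]), 'wrist_force': array([-0.128 ,  0.414 , -0.3126]), 'wrist_torque': array([ 0.0284, -0.0117,  0.03  ]), 'gripper_force': 0.0, 'width': 0.08540152213967359}
scene 395.3479051529131 395.3479051529131 282.19133401789964 209.97382482573371
[[ 0.3745  0.9271 -0.0165 -0.2154]
 [ 0.8015 -0.3326 -0.497  -0.4252]
 [-0.4662  0.1729 -0.8676  1.5114]
 [ 0.      0.      0.      1.    ]]
top 385.7363686952515 385.7363686952515 280.0174192450455 206.59558646025428
[[ 0.065  -0.9979  0.0045 -0.0357]
 [-0.9767 -0.0646 -0.2048  0.6004]
 [ 0.2047  0.0089 -0.9788  1.0996]
 [ 0.      0.      0.      1.    ]]
```

View pics/scene0.png

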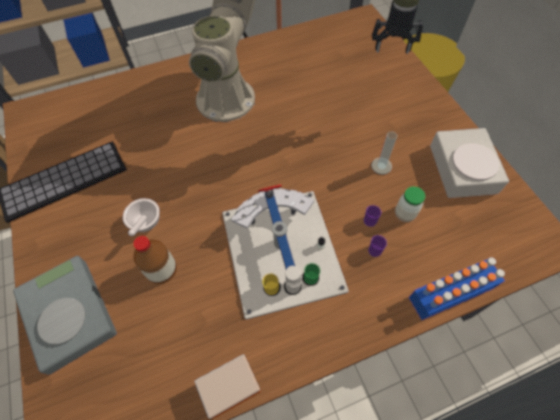

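View pics/top0.png

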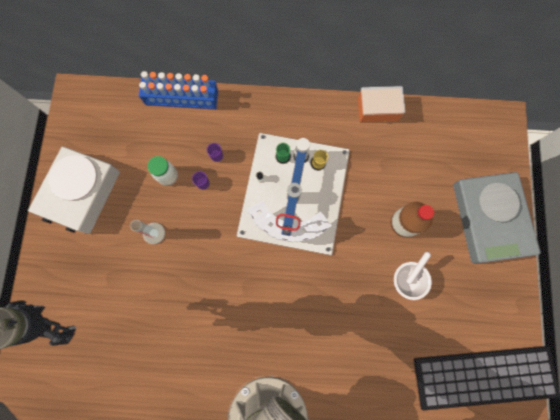

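The top view has the pivot cap at (294,189), the ring at (288,222), and the nozzle head at (302,146) with the plain beaker under it. Beaker candidates are green (283,153), plain (302,146) and yellow (319,160). Green fits; it lies on the +y (left) side, so swing goes positive and the ring moves right. The clear jar's green cap at (160,167) is a look-alike in colour only.

```bash
cat > h.py <<'E'
import cv2,numpy as np
from scipy.optimize import least_squares
np.set_printoptions(precision=4,suppress=True)
def load(f): return dict(np.load(f))
def ray(d,u,v):
    V=d["view"];R=V[:3,:3];o=-R.T@V[:3,3]
    return o,R.T@np.array([(u-d["cx"])/d["fx"],(v-d["cy"])/d["fy"],1])
def onz(d,u,v,z):
    o,r=ray(d,u,v);return o+r*(z-o[2])/r[2]
def proj(d,P):
    c=d["view"][:3,:3]@np.asarray(P).T+d["view"][:3,3:4]
    return np.stack([d["fx"]*c[0]/c[2]+d["cx"],d["fy"]*c[1]/c[2]+d["cy"]],1)
def tri(d1,p1,d2,p2):
    (o1,r1),(o2,r2)=ray(d1,*p1),ray(d2,*p2)
    A=np.stack([r1,-r2],1);t=np.linalg.lstsq(A,o2-o1,rcond=None)[0]
    a,b=o1+t[0]*r1,o2+t[1]*r2;return (a+b)/2,np.linalg.norm(a-b)
def blobs(d,lo,hi,box,amin=15):
    h=cv2.cvtColor(d["pixels"],cv2.COLOR_RGB2HSV);m=cv2.inRange(h,np.array(lo),np.array(hi))
    k=np.zeros_like(m);x0,y0,x1,y1=box;k[y0:y1,x0:x1]=m[y0:y1,x0:x1]
    n,l,s,c=cv2.connectedComponentsWithStats(k)
    return [(c[i],s[i]) for i in range(1,n) if s[i,4]>=amin],k
E
python3 - <<'E'
from h import *
T=load("pics/top0.npz");S=load("pics/scene0.npz")
BT=(235,125,355,260);BS=(215,175,350,320)
for nm,lo,hi in(("red0",(0,140,70),(7,255,255)),("red1",(172,120,70),(180,255,255)),("green",(50,100,30),(90,255,255)),("yellow",(20,120,60),(32,255,255)),("blue",(100,140,40),(125,255,255))):
    for w,d,b in(("T",T,BT),("S",S,BS)):
        for c,s in blobs(d,lo,hi,b)[0]: print(nm,w,c,s)
for n,d,(x0,y0,x1,y1) in(("t",T,BT),("s",S,BS)):
    cv2.imwrite(f"pics/c{n}.png",cv2.resize(d["pixels"][y0:y1,x0:x1,::-1],None,fx=4,fy=4,interpolation=cv2.INTER_CUBIC))
a=cv2.imread("pics/ct.png");b=cv2.imread("pics/cs.png")
cv2.imwrite("pics/c.png",cv2.resize(np.hstack([np.vstack([a,np.zeros((40,a.shape[1],3),np.uint8)]),b[:580]]),None,fx=.78,fy=.78))
E
```

```text
red0 T [289.9565 228.2174] [283 226  16   4  23]
red0 S [269.8923 187.4   ] [259 184  22   7  65]
red1 T [289.1579 215.6316] [285 214   9   4  19]
green T [282.6721 152.6284] [277 144  12  18 183]
green S [310.9018 274.0982] [304 265  15  19 224]
yellow T [319.2009 159.3271] [312 151  16  18 214]
yellow S [270.5517 284.2682] [263 274  16  21 261]
blue T [298.3565 167.2435] [294 154  10  28 115]
blue T [290.9589 205.6575] [287 199   9  15  73]
blue T [288.0435 221.4348] [285 219   7   6  23]
blue S [273.0385 209.1846] [268 198  11  23 130]
blue S [284.9721 250.4134] [278 237  14  28 179]
```

View pics/c.png

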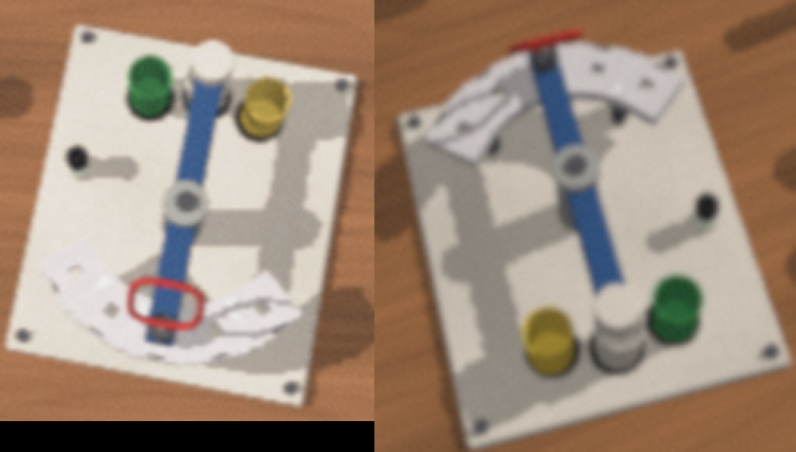

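The enlarged crop confirms the green beaker left of the nozzle at top-view (283,153) (scene (311,274)), the pivot cap at top (294.6,190), and the ring at top (288,222). Now I'll work out the stand pose.

```bash
cat >> h.py <<'E'
def L(x,y): return (235+x/3.12-.4,125+y/3.12-.4)
def Rr(x,y): return (215+(x-374)/3.12-.4,175+y/3.12-.4)
E
python3 - <<'E'
from h import *
T=load("pics/top0.npz");S=load("pics/scene0.npz")
pt,ps=L(186,203),Rr(575,166)
print("pivot",onz(T,*pt,.117),onz(S,*ps,.117),tri(T,pt,S,ps))
bt=[onz(T,*L(*p),.014)[:2] for p in((88,37),(342,85),(320-29,388),(22,335))]
bs=[onz(S,*Rr(*p),.014)[:2] for p in((770,352),(480,426),(414,122),(671,62))]
for n,b in(("T",np.array(bt)),("S",np.array(bs))):
    e=[b[0]-b[3],b[1]-b[2]]
    print(n,b.tolist(),"mean",b.mean(0),"yaw",[np.arctan2(v[1],v[0]) for v in e],[np.arctan2(-v[0],v[1]) for v in(b[0]-b[1],b[3]-b[2])],np.linalg.norm(e[0]),np.linalg.norm(b[0]-b[1]))
# head top, ring
print("head",tri(T,L(211,55),S,Rr(620,300)))
for n,d,c in(("gT",T,(282.7,152.6)),("gS",S,(310.9,274.1)),("yT",T,(319.2,159.3)),("yS",S,(270.55,284.3))): print(n,onz(d,*c,.042))
# ring pixels
h=cv2.cvtColor(T["pixels"],cv2.COLOR_RGB2HSV);m=((h[...,0]<8)|(h[...,0]>168))&(h[...,1]>90)&(h[...,2]>60)
ys,xs=np.nonzero(m[205:240,265:315]);ys+=205;xs+=265
print("ring T box",xs.min(),xs.max(),ys.min(),ys.max())
r=cv2.minAreaRect(np.stack([xs,ys],1).astype(np.float32));print(r,onz(T,*r[0],.157))
h=cv2.cvtColor(S["pixels"],cv2.COLOR_RGB2HSV);m=((h[...,0]<8)|(h[...,0]>168))&(h[...,1]>110)&(h[...,2]>60)
ys,xs=np.nonzero(m[178:196,250:290]);ys+=178;xs+=250
r2=cv2.minAreaRect(np.stack([xs,ys],1).astype(np.float32));print(r2,onz(S,*r2[0],.157),tri(T,r[0],S,r2[0]))
E
```

```text
pivot [ 0.6426 -0.0345  0.117 ] [ 0.6494 -0.0375  0.117 ] (array([ 0.6449, -0.0353,  0.1075]), np.float64(0.0011044879309335168))
T [[0.841144865001439, 0.07540156170834743], [0.8059974803527714, -0.1915137703853901], [0.48858589726432566, -0.15112262639908805], [0.5235965733441724, 0.11744085240813336]] mean [ 0.6648 -0.0374] yaw [np.float64(-0.131621691195462), np.float64(-0.1265713744846766)] [np.float64(-0.1309266308696178), np.float64(-0.1296317178072795)] 0.32031893402824246 0.26921948880857716
S [[0.843004773075259, 0.07315772077715862], [0.8068494196566478, -0.19330545831005974], [0.49087810569127577, -0.15164869183939161], [0.5251271191969439, 0.11642534999056584]] mean [ 0.6665 -0.0388] yaw [np.float64(-0.1352827200722798), np.float64(-0.1310812238930902)] [np.float64(-0.13486250040323347), np.float64(-0.12707114075309486)] 0.3208088068818105 0.2689048816776886
head (array([ 0.7852, -0.0503,  0.1271]), np.float64(0.0015124081384917908))
gT [0.7801 0.0068 0.042 ]
gS [0.7829 0.0038 0.042 ]
yT [ 0.7656 -0.1093  0.042 ]
yS [ 0.7676 -0.1119  0.042 ]
ring T box 276 299 214 230
((287.5, 222.0), (16.0, 23.0), 90.0) [ 0.54   -0.0204  0.157 ]
((269.6769104003906, 187.766845703125), (3.597752571105957, 21.811372756958008), 77.00537872314453) [ 0.5405 -0.0214  0.157 ] (array([ 0.54  , -0.0208,  0.1561]), np.float64(0.0008717978074694637))
```

```bash
cat >> h.py <<'E'
from scipy.spatial.transform import Rotation as Ro
PIV=np.array([.645,-.0353]);YAW=-.131
def goal(th,along,up=0.,r=.106,tilt=np.pi/4):
    "tool pose with TCP at ring centre for swing th, moved along fingers and up"
    q=YAW+th;a=np.array([np.cos(q),np.sin(q),0]);t=np.array([-np.sin(q),np.cos(q),0]);Z=np.array([0,0,1.])
    z=np.cos(tilt)*a-np.sin(tilt)*Z;R=np.stack([np.cross(t,z),t,z],1)
    p=np.append(PIV,0)-r*a+Z*(.157+up)+along*z
    return p,R
def rel(s,g):
    p,R=g;R0=s["tool_rot"]
    return "tr",R0.T@(p-s["tcp_pos"]),"rot",Ro.from_matrix(R0.T@R).as_rotvec(degrees=True)
E
python3 - <<'E'
from h import *
from plant import *
s=observe();print(goal(0,-.1));print(*rel(s,goal(0,-.1)))
E
```

```text
(array([ 0.4698, -0.0122,  0.2277]), array([[-0.701 ,  0.1306,  0.701 ],
       [ 0.0924,  0.9914, -0.0924],
       [-0.7071,  0.    , -0.7071]]))
tr [-0.4259 -0.3757  0.0223] rot [ -7.5515 -44.6058 -17.9849]
```

Emit:
apply_moves:
  targets:
    - {"translation": [-0.426,-0.376,0.022],"rot": [-7.5,-44.6,-18.0],"jaw": 0.0}
    - {"translation": [-0.426,-0.376,0.022],"rot": [-7.5,-44.6,-18.0],"jaw": 0.0}
    - {"translation": [-0.426,-0.376,0.022],"rot": [-7.5,-44.6,-18.0],"jaw": 0.0}
    - {"translation": [-0.426,-0.376,0.022],"rot": [-7.5,-44.6,-18.0],"jaw": 0.0}
    - {"translation": [-0.426,-0.376,0.022],"rot": [-7.5,-44.6,-18.0],"jaw": 0.0}
    - {"translation": [-0.426,-0.376,0.022],"rot": [-7.5,-44.6,-18.0],"jaw": 0.0}
    - {"translation": [-0.426,-0.376,0.022],"rot": [-7.5,-44.6,-18.0],"jaw": 0.0}
    - {"translation": [-0.426,-0.376,0.022],"rot": [-7.5,-44.6,-18.0],"jaw": 0.0}
    - {"translation": [-0.426,-0.376,0.022],"rot": [-7.5,-44.6,-18.0],"jaw": 0.0}
    - {"translation": [-0.426,-0.376,0.022],"rot": [-7.5,-44.6,-18.0],"jaw": 0.0}
    - {"translation": [-0.426,-0.376,0.022],"rot": [-7.5,-44.6,-18.0],"jaw": 0.0}
    - {"translation": [-0.426,-0.376,0.022],"rot": [-7.5,-44.6,-18.0],"jaw": 0.0}
  newtons: 20

```text
time_s: 1.1
tcp_pos: [0.4405, 0.0591, 0.2313]
tool_rot: [[-0.7, 0.13, 0.703], [0.092, 0.992, -0.091], [-0.709, 0.001, -0.706]]
wrist_force: [2.3, 0.4, -0.1]
width: -0.0001
gripper_force: 0.0
```

```bash
python3 - <<'E'
from h import *
from plant import *
s=observe();print(s["joint_positions"],s["wrist_force"],s["width"]);print(*rel(s,goal(0,-.1)))
E
```

```text
[ 0.0195 -0.4646 -1.0164  0.2371 -0.1051  0.1065] [ 2.3137  0.3695 -0.1134] -6.376581334807164e-05
tr [-0.0245 -0.0669  0.0296] rot [0.078  0.1187 0.0041]
```

Emit:
apply_moves:
  targets:
    - {"translation": [-0.022,-0.067,0.028],"rot": [0,0,0],"jaw": 0.0}
    - {"translation": [-0.022,-0.067,0.028],"rot": [0,0,0],"jaw": 0.0}
    - {"translation": [-0.022,-0.067,0.028],"rot": [0,0,0],"jaw": 0.0}
    - {"translation": [-0.022,-0.067,0.028],"rot": [0,0,0],"jaw": 0.0}
    - {"translation": [-0.022,-0.067,0.028],"rot": [0,0,0],"jaw": 0.0}
    - {"translation": [-0.022,-0.067,0.028],"rot": [0,0,0],"jaw": 0.0}

```text
time_s: 1.6
tcp_pos: [0.4666, -0.009, 0.2261]
tool_rot: [[-0.702, 0.128, 0.7], [0.092, 0.992, -0.09], [-0.706, 0.001, -0.708]]
wrist_force: [-0.8, -0.9, -0.0]
width: 0.0002
gripper_force: 0.0
```

```bash
python3 - <<'E'
from h import *
from plant import *
s=observe();print(s["joint_positions"],s["wrist_force"]);print(*rel(s,goal(0,-.1)),*rel(s,goal(0,.004)))
ims=[]
for n,c in(("top",(285,215)),("scene",(270,190))):
    d=read_camera(n);x,y=c;ims.append(cv2.resize(d["pixels"][y-45:y+45,x-40:x+40,::-1],None,fx=5,fy=5,interpolation=cv2.INTER_CUBIC));np.savez(f"pics/{n}1.npz",**d)
    print(n,proj(d,np.stack([s["tcp_pos"]+.019*s["tool_rot"][:,2]])))
cv2.imwrite("pics/a1.png",np.hstack(ims))
E
```

```text
[-0.2405 -0.4215 -1.0106  0.201   0.0796 -0.0785] [-0.8269 -0.9062 -0.0122]
tr [-0.0037 -0.0027  0.0014] rot [ 0.1372 -0.0822  0.046 ] tr [-0.0038 -0.003   0.1054] rot [ 0.1372 -0.0822  0.046 ]
top [[282.8223 241.2103]]
scene [[264.5591 158.7767]]
```

View pics/a1.png

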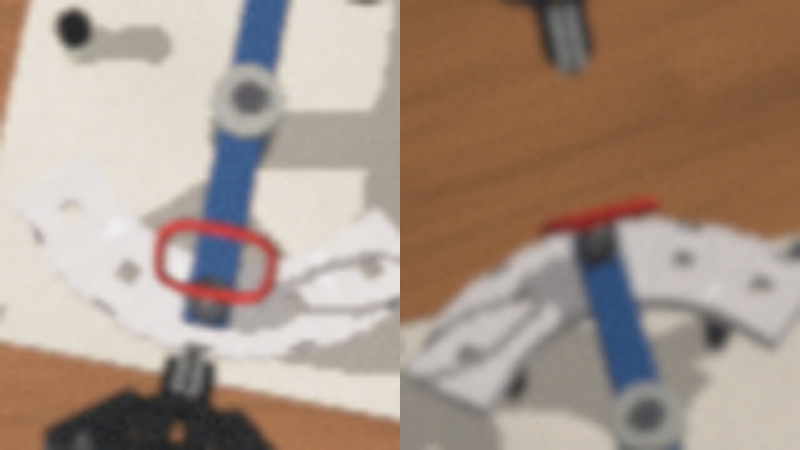

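The left crop shows the closed fingertips at top-view (283,240), pointed at the ring opening centred at (288,222). The ring is aligned and undisturbed, so I'll insert in two stages.

Emit:
apply_moves:
  targets:
    - {"translation": [-0.003,-0.003,0.02],"rot": [0,0,0],"jaw": 0.0}
    - {"translation": [-0.003,-0.003,0.04],"rot": [0,0,0],"jaw": 0.0}
    - {"translation": [-0.003,-0.003,0.055],"rot": [0,0,0],"jaw": 0.0}
    - {"translation": [-0.003,-0.003,0.065],"rot": [0,0,0],"jaw": 0.0}
    - {"translation": [-0.003,-0.003,0.075],"rot": [0,0,0],"jaw": 0.0}
    - {"translation": [-0.003,-0.003,0.08],"rot": [0,0,0],"jaw": 0.0}
    - {"translation": [-0.003,-0.003,0.08],"rot": [0,0,0],"jaw": 0.0}
    - {"translation": [-0.003,-0.003,0.08],"rot": [0,0,0],"jaw": 0.0}

```text
time_s: 2.37
tcp_pos: [0.526, -0.0197, 0.1733]
tool_rot: [[-0.703, 0.128, 0.699], [0.092, 0.992, -0.09], [-0.705, 0.001, -0.709]]
wrist_force: [-0.3, 0.9, -1.0]
width: 0.0002
gripper_force: 0.0
```

```bash
python3 - <<'E'
from h import *
from plant import *
s=observe();print(s["joint_positions"],s["wrist_force"]);print(*rel(s,goal(0,.004)))
E
```

```text
[-0.2284 -0.1768 -1.0268 -0.059   0.0709 -0.0704] [-0.3129  0.8684 -1.0484]
tr [0.0015 0.     0.0254] rot [ 0.1306 -0.1736  0.0646]
```

```bash
cat > k.py <<'E'
from h import *
D=[([0.9684,0.314,0.045,1.3036,0,1.4312],[0.2564,0.5141,0.2494]),([0.0195,-0.4646,-1.0164,0.2371,-0.1051,0.1065],[0.4405,0.0591,0.2313]),
([-0.2405,-0.4215,-1.0106,0.201,0.0796,-0.0785],[0.4666,-0.009,0.2261]),([-0.2284,-0.1768,-1.0268,-0.059,0.0709,-0.0704],[0.526,-0.0197,0.1733])]
def fk(q,p):
    L1,L2,d,h,e,y=p;f=q[1]-q[2];t=f+q[3]
    w=np.array([L1*np.sin(q[1])+L2*np.cos(f)+e*np.sin(f),y,h+L1*np.cos(q[1])-L2*np.sin(f)+e*np.cos(f)])
    tool=np.array([np.cos(t)*np.cos(q[4]),np.sin(q[4]),-np.sin(t)*np.cos(q[4])])*d
    return Ro.from_euler('z',q[0]).apply(w+tool)
res=least_squares(lambda p:np.concatenate([fk(q,p)-x for q,x in D]+[np.array([p[4],p[5]])*.02]),[.4,.4,.2,.3,0,0])
P=res.x
def ik(g,q0):
    p,R=g
    def f(q):
        t=q[1]-q[2]+q[3];z=Ro.from_euler('z',q[0]).apply([np.cos(t)*np.cos(q[4]),np.sin(q[4]),-np.sin(t)*np.cos(q[4])])
        return np.concatenate([fk(q,P)-p,(z-R[:,2])*.3])
    s=least_squares(f,q0);return s.x,abs(s.fun).max()
E
python3 - <<'E'
from k import *
print(P,abs(res.fun).max())
q0=np.array(D[3][0][:5])
for th,al,up in((0,-.1,0),(0,-.02,0),(0,.004,0),(0,.004,.015),(0,.004,.037),(.2,.004,.037),(.42,.004,.037),(.42,.004,0),(.42,-.1,0),(.42,-.05,0)):
    for tl in(45,52): print(th,al,up,tl,*ik(goal(th,al,up,tilt=np.radians(tl)),q0))
E
```

```text
[0.5041 0.4093 0.4035 0.2216 0.0682 0.0786] 0.01421659031237845
0 -0.1 0 45 [-0.2967 -0.4256 -1.0069  0.211   0.1169] 2.0539125955565396e-14
0 -0.1 0 52 [-0.2619 -0.3441 -0.8596  0.3962  0.0805] 1.4198919817687283e-12
0 -0.02 0 45 [-0.256  -0.1839 -1.0286 -0.0554  0.0883] 5.15082122093391e-09
0 -0.02 0 52 [-0.2381 -0.15   -0.9008  0.1596  0.0658] 1.8532689827210902e-09
0 0.004 0 45 [-0.2474 -0.1096 -1.026  -0.1276  0.0822] 8.995026945513018e-13
0 0.004 0 52 [-0.2325 -0.0875 -0.9053  0.0923  0.0625] 6.625411330674069e-11
0 0.004 0.015 45 [-0.2474 -0.1394 -1.0016 -0.0733  0.0822] 2.1199708655217364e-13
0 0.004 0.015 52 [-0.2325 -0.111  -0.8806  0.1404  0.0625] 6.419048625971868e-10
0 0.004 0.037 45 [-0.2474 -0.1785 -0.9641  0.0032  0.0822] 5.023648164126371e-12
0 0.004 0.037 52 [-0.2325 -0.1417 -0.8427  0.209   0.0625] 9.46781220090287e-09
0.2 0.004 0.037 45 [-0.5381 -0.1676 -0.956   0.0948  0.4152] 9.739500872463225e-13
0.2 0.004 0.037 52 [-0.4653 -0.1335 -0.8362  0.2762  0.3189] 5.2132198558041407e-11
0.42 0.004 0.037 45 [-0.7487 -0.0665 -0.8727  0.2945  0.6548] 1.2127335524692029e-09
0.42 0.004 0.037 52 [-0.6512 -0.0543 -0.7674  0.4259  0.5204] 7.293410320130533e-11
0.42 0.004 0 45 [-0.7487 -0.0027 -0.9291  0.1742  0.6548] 6.095655646909393e-10
0.42 0.004 0 52 [-0.6512 -0.0027 -0.8263  0.3154  0.5204] 2.5326934993685768e-11
0.42 -0.1 0 45 [-0.995  -0.2274 -0.8947  0.6277  0.7453] 9.691574764936206e-09
0.42 -0.1 0 52 [-0.8326 -0.2053 -0.77    0.679   0.5879] 2.2524482279351332e-12
0.42 -0.05 0 45 [-0.8677 -0.1259 -0.9199  0.3943  0.7041] 4.107825191113079e-15
0.42 -0.05 0 52 [-0.7393 -0.1143 -0.8048  0.497   0.5554] 3.3007517552530174e-09
```

Emit:
apply_moves:
  targets:
    - {"translation": [-0.002,0,0.005],"rot": [0,0,0],"jaw": 0.0}
    - {"translation": [-0.004,0,0.01],"rot": [0,0,0],"jaw": 0.0}
    - {"translation": [-0.004,0,0.015],"rot": [0,0,0],"jaw": 0.0}
    - {"translation": [-0.004,0,0.02],"rot": [0,0,0],"jaw": 0.0}
    - {"translation": [-0.004,0,0.02],"rot": [0,0,0],"jaw": 0.0}
    - {"translation": [-0.004,0,0.02],"rot": [0,0,0],"jaw": 0.0}
    - {"translation": [-0.004,0,0.02],"rot": [0,0,0],"jaw": 0.0}

```text
time_s: 2.95
tcp_pos: [0.5429, -0.0234, 0.1619]
tool_rot: [[-0.703, 0.131, 0.699], [0.093, 0.991, -0.092], [-0.705, 0.001, -0.709]]
wrist_force: [-0.3, -0.4, -0.3]
width: -0.0004
gripper_force: 0.0
```

```bash
python3 - <<'E'
from h import *
from plant import *
s=observe();print(s["joint_positions"],s["wrist_force"]);print(*rel(s,goal(0,.004,.008)))
ims=[]
for n,c in(("top",(285,215)),("scene",(270,190))):
    d=read_camera(n);x,y=c;ims.append(cv2.resize(d["pixels"][y-45:y+45,x-40:x+40,::-1],None,fx=5,fy=5,interpolation=cv2.INTER_CUBIC))
cv2.imwrite("pics/a2.png",np.hstack(ims))
E
```

```text
[-0.2263 -0.1142 -1.0172 -0.1126  0.0675 -0.0668] [-0.3148 -0.3608 -0.3488]
tr [ 0.0001  0.0016 -0.0004] rot [ 0.0184 -0.1592 -0.0505]
```

View pics/a2.png

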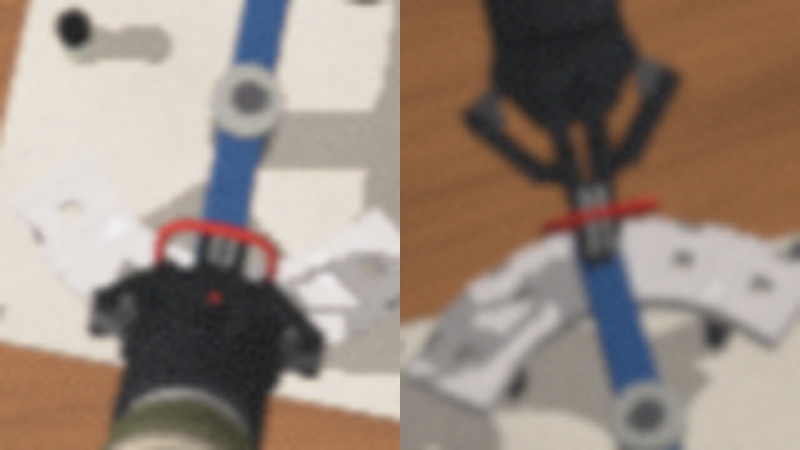

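The fingers are through the ring: tips under and past the top bar, at crop (222,245) in the top view and (600,255) in the scene view. Nothing has moved. Next is lifting straight up (tool −x, −z equally).

Emit:
apply_moves:
  targets:
    - {"translation": [-0.002,0,-0.002],"rot": [0,0,0],"jaw": 0.0}
    - {"translation": [-0.004,0,-0.004],"rot": [0,0,0],"jaw": 0.0}
    - {"translation": [-0.006,0,-0.006],"rot": [0,0,0],"jaw": 0.0}
    - {"translation": [-0.008,0,-0.008],"rot": [0,0,0],"jaw": 0.0}
    - {"translation": [-0.01,0,-0.01],"rot": [0,0,0],"jaw": 0.0}
    - {"translation": [-0.01,0,-0.01],"rot": [0,0,0],"jaw": 0.0}
    - {"translation": [-0.01,0,-0.01],"rot": [0,0,0],"jaw": 0.0}

```text
time_s: 3.63
tcp_pos: [0.542, -0.023, 0.1752]
tool_rot: [[-0.704, 0.131, 0.698], [0.094, 0.991, -0.091], [-0.704, 0.001, -0.71]]
wrist_force: [-2.7, 0.2, -2.7]
width: -0.0
gripper_force: 2.1
```

```bash
cat > st.py <<'E'
from h import *
from plant import *
s=observe();print(s["time_s"],s["joint_positions"],s["wrist_force"],s["tcp_pos"])
E
python3 st.py
```

```text
3.6333 [-0.226  -0.1431 -0.9943 -0.0588  0.0675 -0.0668] [-2.698   0.2161 -2.6633] [ 0.542  -0.023   0.1752]
```

Emit:
apply_moves:
  targets:
    - {"translation": [-0.002,0,-0.002],"rot": [0,0,0],"jaw": 0.0}
    - {"translation": [-0.004,0,-0.004],"rot": [0,0,0],"jaw": 0.0}
    - {"translation": [-0.006,0,-0.006],"rot": [0,0,0],"jaw": 0.0}
    - {"translation": [-0.006,0,-0.006],"rot": [0,0,0],"jaw": 0.0}
    - {"translation": [-0.006,0,-0.006],"rot": [0,0,0],"jaw": 0.0}

```text
time_s: 4.05
tcp_pos: [0.5419, -0.023, 0.1836]
tool_rot: [[-0.705, 0.131, 0.697], [0.094, 0.991, -0.091], [-0.703, 0.001, -0.711]]
wrist_force: [-4.5, 1.1, -6.3]
width: -0.0003
gripper_force: 4.0
```

```bash
python3 st.py
```

```text
4.05 [-0.226  -0.159  -0.9794 -0.0275  0.0674 -0.0668] [-4.4896  1.1296 -6.2602] [ 0.5419 -0.023   0.1836]
```

Emit:
apply_moves:
  targets:
    - {"translation": [-0.002,0,-0.002],"rot": [0,0,0],"jaw": 0.0}
    - {"translation": [-0.004,0,-0.004],"rot": [0,0,0],"jaw": 0.0}
    - {"translation": [-0.006,0,-0.006],"rot": [0,0,0],"jaw": 0.0}
    - {"translation": [-0.0075,0,-0.0075],"rot": [0,0,0],"jaw": 0.0}
    - {"translation": [-0.0075,0,-0.0075],"rot": [0,0,0],"jaw": 0.0}
    - {"translation": [-0.0075,0,-0.0075],"rot": [0,0,0],"jaw": 0.0}

```text
time_s: 4.55
tcp_pos: [0.5419, -0.0231, 0.1942]
tool_rot: [[-0.705, 0.131, 0.697], [0.094, 0.991, -0.091], [-0.703, 0.001, -0.711]]
wrist_force: [-5.3, 0.9, -8.3]
width: 0.0003
gripper_force: 4.7
```

```bash
python3 st.py; python3 - <<'E'
from h import *
from plant import *
ims=[]
for n,c in(("top",(285,215)),("scene",(270,190))):
    d=read_camera(n);x,y=c;ims.append(cv2.resize(d["pixels"][y-45:y+45,x-40:x+40,::-1],None,fx=5,fy=5,interpolation=cv2.INTER_CUBIC))
cv2.imwrite("pics/a3.png",np.hstack(ims))
# arc moves relative to now, keeping height: rigid rotation about pivot
s=observe()
for th in(.07,.14,.21,.28,.35,.42):
    Rz=Ro.from_euler('z',th).as_matrix();p=np.append(PIV,0);g=(Rz@(s["tcp_pos"]-p)+p,Rz@s["tool_rot"]);print(th,*rel(s,g))
E
```

```text
4.55 [-0.2261 -0.1779 -0.9603  0.0105  0.0674 -0.0669] [-5.294   0.8573 -8.3089] [ 0.5419 -0.0231  0.1942]
0.07 tr [-0.0003 -0.0073  0.0002] rot [-2.8206  0.004  -2.8513]
0.14 tr [-0.0009 -0.0145  0.0008] rot [-5.6412  0.0079 -5.7026]
0.21 tr [-0.0018 -0.0216  0.0018] rot [-8.4618  0.0119 -8.5539]
0.28 tr [-0.0032 -0.0286  0.0031] rot [-11.2824   0.0159 -11.4052]
0.35 tr [-0.0048 -0.0355  0.0047] rot [-14.103    0.0199 -14.2565]
0.42 tr [-0.0069 -0.0422  0.0067] rot [-16.9237   0.0238 -17.1078]
```

View pics/a3.png

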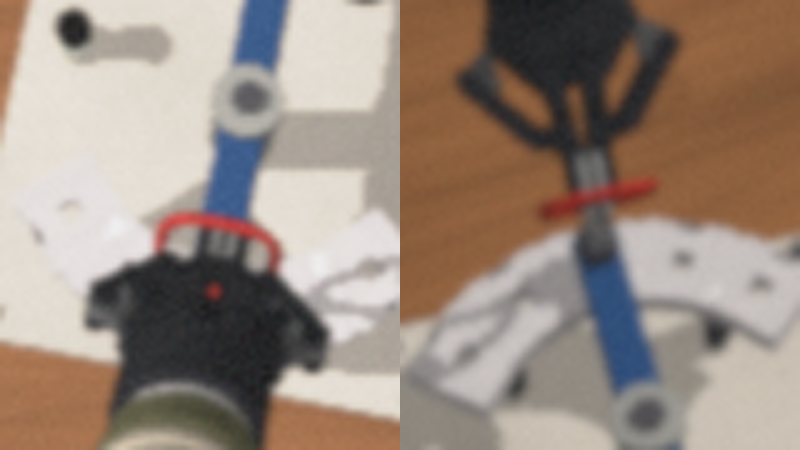

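The ring has risen clearly (scene bar moved from crop row 215 to 195), and 8.3 N down implies about 18–20 mm of lift. Now I'll swing along the arc.

Emit:
apply_moves:
  targets:
    - {"translation": [-0.0001,-0.0037,0.0001],"rot": [-1.4,0,-1.4],"jaw": 0.0}
    - {"translation": [-0.0003,-0.0073,0.0002],"rot": [-2.8,0,-2.85],"jaw": 0.0}
    - {"translation": [-0.0006,-0.011,0.0005],"rot": [-4.2,0,-4.3],"jaw": 0.0}
    - {"translation": [-0.0009,-0.0145,0.0008],"rot": [-5.6,0,-5.7],"jaw": 0.0}
    - {"translation": [-0.0013,-0.018,0.0013],"rot": [-7.0,0,-7.1],"jaw": 0.0}
    - {"translation": [-0.0018,-0.0216,0.0018],"rot": [-8.5,0,-8.55],"jaw": 0.0}
    - {"translation": [-0.0018,-0.0216,0.0018],"rot": [-8.5,0,-8.55],"jaw": 0.0}
    - {"translation": [-0.0018,-0.0216,0.0018],"rot": [-8.5,0,-8.55],"jaw": 0.0}

```text
time_s: 5.32
tcp_pos: [0.5421, -0.0464, 0.1946]
tool_rot: [[-0.708, -0.076, 0.702], [-0.054, 0.997, 0.053], [-0.704, 0.0, -0.71]]
wrist_force: [-5.5, -1.8, -7.7]
width: -0.0
gripper_force: 4.7
```

```bash
cat >> h.py <<'E'
def swing(d):
    "arm angle from blue bar pixels in one view, plane z=.102, using the far half (nozzle side)"
    h=cv2.cvtColor(d["pixels"],cv2.COLOR_RGB2HSV);m=cv2.inRange(h,np.array((100,140,40)),np.array((125,255,255)))
    ys,xs=np.nonzero(m);P=np.array([onz(d,x,y,.102)[:2]-PIV for x,y in zip(xs,ys)])
    q=np.linalg.norm(P,axis=1);a=np.arctan2(P[:,1],P[:,0]);k=(q>.04)&(q<.12)&(abs(a)<1.2)
    c=P[k].mean(0);return np.arctan2(c[1],c[0])-YAW,k.sum()
E
python3 st.py; python3 - <<'E'
from h import *
from plant import *
for n in("top","scene"):
    print(n,"start",swing(load(f"pics/{n}0.npz")),"now",swing(read_camera(n)))
E
```

```text
5.3167 [-0.4069 -0.164  -0.9329  0.0816  0.3329 -0.3565] [-5.4634 -1.774  -7.7459] [ 0.5421 -0.0464  0.1946]
top start (np.float64(0.0180477161939665), np.int64(101)) now (np.float64(0.25433074772778586), np.int64(125))
scene start (np.float64(-0.01736217294463363), np.int64(151)) now (np.float64(0.19578981602368273), np.int64(159))
```

The arm follows the fingers (about 0.21–0.23 rad). The same move in the tool frame covers the second half.

Emit:
apply_moves:
  targets:
    - {"translation": [-0.0001,-0.0037,0.0001],"rot": [-1.4,0,-1.4],"jaw": 0.0}
    - {"translation": [-0.0003,-0.0073,0.0002],"rot": [-2.8,0,-2.85],"jaw": 0.0}
    - {"translation": [-0.0006,-0.011,0.0005],"rot": [-4.2,0,-4.3],"jaw": 0.0}
    - {"translation": [-0.0009,-0.0145,0.0008],"rot": [-5.6,0,-5.7],"jaw": 0.0}
    - {"translation": [-0.0013,-0.018,0.0013],"rot": [-7.0,0,-7.1],"jaw": 0.0}
    - {"translation": [-0.0017,-0.0206,0.0017],"rot": [-8.1,0,-8.15],"jaw": 0.0}
    - {"translation": [-0.0017,-0.0206,0.0017],"rot": [-8.1,0,-8.15],"jaw": 0.0}
    - {"translation": [-0.0017,-0.0206,0.0017],"rot": [-8.1,0,-8.15],"jaw": 0.0}

```text
time_s: 6.08
tcp_pos: [0.5468, -0.0674, 0.195]
tool_rot: [[-0.683, -0.273, 0.678], [-0.195, 0.962, 0.191], [-0.704, -0.002, -0.71]]
wrist_force: [-4.5, -3.3, -7.9]
width: -0.0001
gripper_force: 4.8
```

```bash
python3 st.py; python3 - <<'E'
from h import *
from plant import *
ims=[]
for n,c in(("top",(285,200)),("scene",(280,220))):
    d=read_camera(n);np.savez(f"pics/{n}2.npz",**d);print(n,"start",swing(load(f"pics/{n}0.npz")),"now",swing(d))
    x,y=c;ims.append(cv2.resize(d["pixels"][y-70:y+70,x-50:x+50,::-1],None,fx=4,fy=4,interpolation=cv2.INTER_CUBIC))
cv2.imwrite("pics/a4.png",np.hstack(ims))
E
```

```text
6.0833 [-0.5417 -0.0941 -0.8441  0.2243  0.5384 -0.6492] [-4.4714 -3.2933 -7.9431] [ 0.5468 -0.0674  0.195 ]
top start (np.float64(0.0180477161939665), np.int64(101)) now (np.float64(0.46278259143527556), np.int64(127))
scene start (np.float64(-0.01736217294463363), np.int64(151)) now (np.float64(0.39233418765513284), np.int64(159))
```

View pics/a4.png

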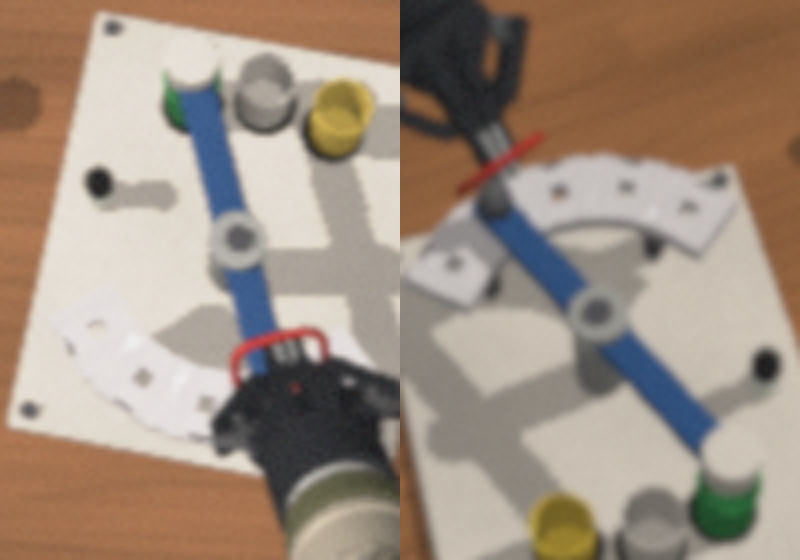

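The nozzle head now covers the green beaker (left crop (190,75)), and the pin stands between the outer and inner right-hand holes. Estimated swing is about 0.41–0.44. I'll lower partway and use the force to tell whether the pin enters the hole.

Emit:
apply_moves:
  targets:
    - {"translation": [0.002,0,0.002],"rot": [0,0,0],"jaw": 0.0}
    - {"translation": [0.004,0,0.004],"rot": [0,0,0],"jaw": 0.0}
    - {"translation": [0.006,0,0.006],"rot": [0,0,0],"jaw": 0.0}
    - {"translation": [0.008,0,0.008],"rot": [0,0,0],"jaw": 0.0}
    - {"translation": [0.0085,0,0.0085],"rot": [0,0,0],"jaw": 0.0}
    - {"translation": [0.0085,0,0.0085],"rot": [0,0,0],"jaw": 0.0}

```text
time_s: 6.68
tcp_pos: [0.5468, -0.067, 0.1832]
tool_rot: [[-0.682, -0.273, 0.678], [-0.195, 0.962, 0.191], [-0.704, -0.002, -0.71]]
wrist_force: [-7.0, -3.1, -6.8]
width: 0.0001
gripper_force: 4.7
```

```bash
python3 st.py; python3 - <<'E'
from h import *
from plant import *
for n in("top","scene"): print(n,swing(read_camera(n)))
E
```

```text
6.6833 [-0.5411 -0.0766 -0.8649  0.1851  0.5384 -0.6491] [-7.0359 -3.1095 -6.7526] [ 0.5468 -0.067   0.1832]
top (np.float64(0.4567263475433495), np.int64(122))
scene (np.float64(0.38977417302996303), np.int64(159))
```

Still loaded at about 7 mm lift, so the pin is going into the hole. I'll lower the rest of the way until unloaded.

Emit:
apply_moves:
  targets:
    - {"translation": [0.002,0,0.002],"rot": [0,0,0],"jaw": 0.0}
    - {"translation": [0.004,0,0.004],"rot": [0,0,0],"jaw": 0.0}
    - {"translation": [0.006,0,0.006],"rot": [0,0,0],"jaw": 0.0}
    - {"translation": [0.008,0,0.008],"rot": [0,0,0],"jaw": 0.0}
    - {"translation": [0.01,0,0.01],"rot": [0,0,0],"jaw": 0.0}
    - {"translation": [0.012,0,0.012],"rot": [0,0,0],"jaw": 0.0}
    - {"translation": [0.012,0,0.012],"rot": [0,0,0],"jaw": 0.0}

```text
time_s: 7.37
tcp_pos: [0.5487, -0.0665, 0.1684]
tool_rot: [[-0.678, -0.276, 0.681], [-0.197, 0.961, 0.193], [-0.708, -0.003, -0.706]]
wrist_force: [0.1, -0.3, -0.6]
width: 0.0001
gripper_force: 0.0
```

```bash
python3 st.py; python3 - <<'E'
from h import *
from plant import *
ims=[]
for n,c in(("top",(290,205)),("scene",(265,205))):
    d=read_camera(n);np.savez(f"pics/{n}3.npz",**d);print(n,swing(d))
    x,y=c;ims.append(cv2.resize(d["pixels"][y-45:y+45,x-40:x+40,::-1],None,fx=5,fy=5,interpolation=cv2.INTER_CUBIC))
cv2.imwrite("pics/a5.png",np.hstack(ims))
E
```

```text
7.3667 [-0.5403 -0.049  -0.8906  0.1274  0.5427 -0.6493] [ 0.1498 -0.2814 -0.632 ] [ 0.5487 -0.0665  0.1684]
top (np.float64(0.4619854882558891), np.int64(120))
scene (np.float64(0.38898962655018726), np.int64(158))
```

View pics/a5.png

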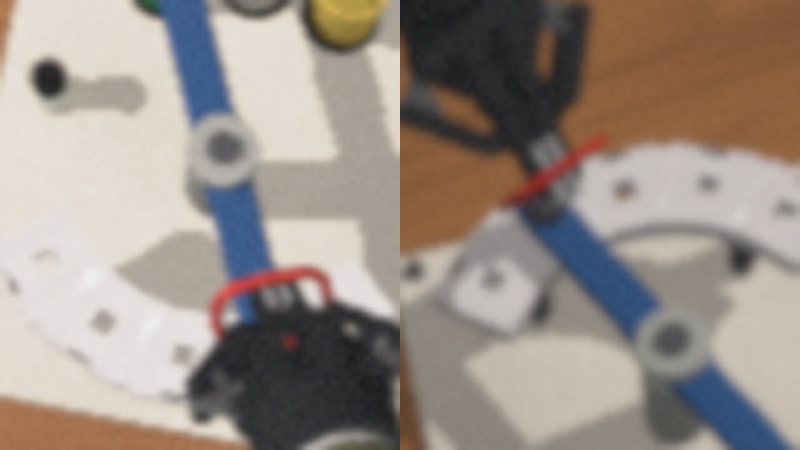

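Unloaded, with the fingers still roughly centred in the ring. I'll back straight out along the finger axis.

Emit:
apply_moves:
  targets:
    - {"translation": [0.004,0,0.0],"rot": [0,0,0],"jaw": 0.0}
    - {"translation": [0.006,0,-0.006],"rot": [0,0,0],"jaw": 0.0}
    - {"translation": [0.006,0,-0.014],"rot": [0,0,0],"jaw": 0.0}
    - {"translation": [0.006,0,-0.024],"rot": [0,0,0],"jaw": 0.0}
    - {"translation": [0.006,0,-0.036],"rot": [0,0,0],"jaw": 0.0}
    - {"translation": [0.006,0,-0.05],"rot": [0,0,0],"jaw": 0.0}
    - {"translation": [0.006,0,-0.065],"rot": [0,0,0],"jaw": 0.0}
    - {"translation": [0.006,0,-0.08],"rot": [0,0,0],"jaw": 0.0}
    - {"translation": [0.006,0,-0.1],"rot": [0,0,0],"jaw": 0.0}
    - {"translation": [0.006,0,-0.12],"rot": [0,0,0],"jaw": 0.0}
    - {"translation": [0.006,0,-0.12],"rot": [0,0,0],"jaw": 0.0}
    - {"translation": [0.006,0,-0.12],"rot": [0,0,0],"jaw": 0.0}

```text
time_s: 8.47
tcp_pos: [0.4615, -0.0911, 0.2485]
tool_rot: [[-0.68, -0.274, 0.68], [-0.196, 0.962, 0.192], [-0.707, -0.002, -0.707]]
wrist_force: [1.3, -0.5, -0.4]
width: 0.0002
gripper_force: 0.0
```

```bash
python3 st.py; python3 - <<'E'
from h import *
from plant import *
D=[];ims=[];C=[]
for n,c,a in(("top",(294,200),90),("scene",(275,215),90)):
    d=read_camera(n);D.append(d);print(n,swing(d))
    h=cv2.cvtColor(d["pixels"],cv2.COLOR_RGB2HSV);m=((h[...,0]<8)|(h[...,0]>168))&(h[...,1]>100)&(h[...,2]>60)
    k=np.zeros(m.shape,bool);x,y=c;k[y-50:y+50,x-50:x+50]=m[y-50:y+50,x-50:x+50]
    nn,l,st,ct=cv2.connectedComponentsWithStats(cv2.dilate(k.astype(np.uint8),np.ones((3,3))))
    i=1+np.argmax(st[1:,4]);ys,xs=np.nonzero(k&(l==i));r=cv2.minAreaRect(np.stack([xs,ys],1).astype(np.float32));C.append(r[0]);print(r)
    ims.append(cv2.resize(d["pixels"][y-70:y+70,x-50:x+50,::-1],None,fx=4,fy=4,interpolation=cv2.INTER_CUBIC))
print("ring",tri(D[0],C[0],D[1],C[1]),"expected home",[np.append(PIV-.106*np.array([np.cos(YAW+t),np.sin(YAW+t)]),.157) for t in(.41,.42,.43)])
for n,d in(("T",D[0]),("S",D[1])):
    for nm,lo,hi in(("green",(50,100,30),(90,255,255)),("yellow",(20,120,60),(32,255,255))):
        for c,s in blobs(d,lo,hi,(215,130,350,320))[0]: print(nm,n,c,s)
cv2.imwrite("pics/a6.png",np.hstack(ims))
E
```

```text
8.4667 [-0.7569 -0.2938 -0.8186  0.5726  0.6523 -0.873 ] [ 1.3053 -0.4566 -0.4267] [ 0.4615 -0.0911  0.2485]
top (np.float64(0.4573267465243947), np.int64(127))
((304.00946044921875, 221.7830352783203), (15.52174186706543, 23.213932037353516), 74.05460357666016)
scene (np.float64(0.3898311677066942), np.int64(161))
((255.7307586669922, 193.8461456298828), (2.773500442504883, 23.020057678222656), 56.3099365234375)
ring (array([ 0.5438, -0.0652,  0.1562]), np.float64(0.0007480645445760193)) expected home [array([ 0.5431, -0.0645,  0.157 ]), array([ 0.5434, -0.0655,  0.157 ]), array([ 0.5437, -0.0665,  0.157 ])]
green T [278.4348 156.5217] [277 153   4   8  23]
yellow T [319.25   159.1991] [312 151  16  18 216]
green S [310.2773 278.0756] [304 273  14  11 119]
yellow S [270.4776 283.9478] [263 274  16  21 268]
```

View pics/a6.png

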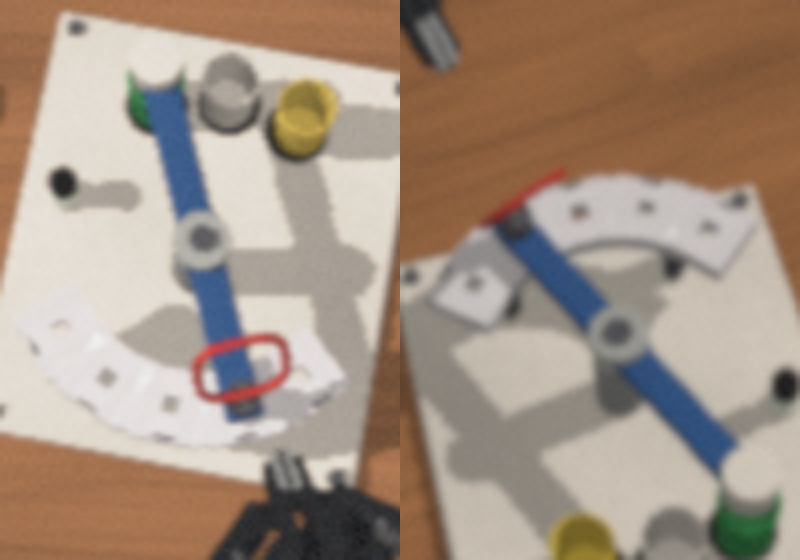

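The ring was triangulated at (0.544, −0.065, 0.156). That is the same height as at the start (pin home) and matches swing ≈ 0.42. The fingers are clear and the beakers haven't moved, so I'm handing in.

```bash
python3 -c "
from plant import *
print(job_done())"
```

```text
the job is handed in; nothing more can be done
None
```

The arm is one hole over at about +0.42 rad, the nozzle is above the green beaker, the pin is fully home by camera measurement, and the gripper is clear; the job is handed in, but no verdict came back.

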